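Open the snap-cover brush pot and stand the stub brush in it

ROBOT

A 7-joint arm with a two-finger parallel gripper is mounted at the origin on the work surface. World frame = base frame: x ahead of the robot, y to its left, z up, the work surface at z = 0. Lengths are in m, angles in rad, forces in N, time in s.
With the tool pointing down it reaches from about 0.4 to 0.925 m from the base axis. Payload 5.6 kg.
Tool frame: the origin (TCP) lies at the very end of the fingers, on their centre line; the grasp point (between the pads) lies behind it (r.hold_point_z is the z of the grasp point in the tool frame, in m); z points along the fingers, y is the line along which they close (so a half turn about z gives the same grasp; the last joint's range is limited). The gripper opens to 85 mm and grips with 20 to 120 N. Pads are 22 mm wide; open, the fingers measure 114 mm over their backs; the gripper's body (76 mm by 85 mm) begins 54 mm behind the grasp point. The pads swing forward as they close: fully open they stand 13 mm farther back than shut.
Start: joints at [1.149, 0.468, -0.012, 1.603, 0.006, 1.071, -0.056], TCP at [0.24, -0.604, 0.231] pointing down, gripper open.
Joint ranges: [-2.53, 2.53], [-0.31, 2.02], [-1.57, 1.55], [0.28, 2.44], [-1.29, 4.43], [0.15, 1.84], [-2.92, 2.92]. Speed limits (rad/s): [2.57, 2.57, 3.14, 3.14, 3.14, 3.14, 3.14].

INTERFACE

Orientations are given as a rotation vector (axis times angle).
In Python, from cell import r, snapshot gives the robot as it stands.
- The arm moves only by the tool step_arm, never from a script. Its argument "deltas" is one flat list of numbers, 5 for each row, row after row: the shift along the world's x, y, z in m, then the turn about the world's z in degrees, then the finger opening in m, from 0 to 0.0854. In form: [dx, dy, dz, turn, grip, dx, dy, dz, turn, grip, ...]. A call has 1 to 5 rows; each row shifts and turns the commanded pose from where the row before left it; what a row does not reach is not made up. A row lasts 1/10 s, in which the tool goes at most 50 mm and 8.59 degrees, less where a joint would pass 70% of its speed; a pose out of reach is approached as far as the arm can. A call is refused whole if a number of a shift passes 0.05 or a number of a turn 8.59, either way. A call with a gripper value outside its range is refused whole. The fingers move at their own pace and stop on an object; the grip force is fixed at half the most. Time passes only in rows, so rows that do not move let the fingers close. It gives the time, the measured TCP pose, the force, the opening and the grip force at its end, in the units of the state.
- r.get_state(): the state, without advancing time (a new reading comes with each control period).
- snapshot(name): name is "side" or "top"; returns a dict with "frame" (480x640x3 uint8, red, green, blue), "K" (3x3 intrinsics, pixels), "pose" (4x4, takes a point from camera to world coordinates). Camera axes: x right, y up, looking along -z (the intrinsics and any distortion apply to the point x, -y, -z); pixel columns grow to the right and rows downward; lengths in m; the calibration is good to about 2 mm. A picture is of the moment at which its call begins. There is no depth.
- r.close_job(): hands the job in; it is judged then, once.
The state is a dict: "time_s": time; "qpos": joint angles; "qvel": joint speeds; "tau": joint torques, N m; "position": TCP position; "tool_rot": TCP orientation; "force": force on the tool from outside, world axes, zero at the start; "moment": the same for the moment, N m; "opening": finger opening in m; "gripper_force": force on a finger pad.
Only numpy, scipy, OpenCV 4.12 (cv2) and the standard library are available. Lean on these libraries where they do the work, as an engineer would, in place of code of your own. Each camera call takes 0.05 s, during which the arm holds its last target. There are 200 camera calls.

TASK

Open the small brush pot: squeeze the two tabs on the sides of its snap cover together, lift the cover off while they are squeezed, and set it down feet-down on the round plaster bat. Then take the thick stub brush out of the drying block, lower it handle-down into the open pot and let it stand there. Neither the cover nor the brush may be dropped from a height, and the two thin brushes and the glaze jars stay where they are.

Things in the scene. Friction and masses are not known exactly. Their poses are not given: they have to be found in the camera images.
- pot: Grey open rectangular brush pot, fixed to the bench left or right of the bat, turned up to 30 degrees: 64 mm along its x, 50 mm along its y, 75 mm high, walls and floor 3 mm, inside 58 x 44 mm. Origin: centre of its underside, z up. Inside its +y and -y walls, at the rim, a catch bar (26 mm long, 4 mm deep, 6 mm high) holds the cover's hooks.
- cover: White snap cover (loose, 90 g), shut on the pot, axes as the pot's. Block 64 (x) x 50 (y) x 30 mm on four corner feet 18 mm long that reach into the pot. Origin: centre, at the feet's undersides (57 mm above the bench when shut); block at z = 18 to 48 mm. Spring tabs stand out on its +y and -y sides; their hooks lock it until both are pressed. Carry it by the squeezed tabs.
- tab_grip (a point): Point of the cover midway between its two ribbed tabs at their mid-height: 36 mm above the cover's origin, 93 mm above the bench when shut. Each tab is 30 mm wide (x), 24 mm high (cover z = 24 to 48 mm); outer faces 33 mm along +y and -y from this point (66 mm over both, 54 mm when fully pressed).
- tab_left (a joint): Travel of the tab on the cover's +y side, m: 0 = out (locked), 0.006 = fully pressed in; the hook is free above 0.0035. Spring: about 3 N at 0, 7 N when fully pressed.
- tab_right (a joint): The same for the tab on the cover's -y side.
- bat: Round white plaster bat (flat disc), 160 mm diameter, 12 mm thick, fixed near the middle of the bench. Origin: centre of its underside. Put the cover here.
- block: Wooden drying block, fixed, turned up to 30 degrees: 50 (x) x 170 (y) x 52 mm high, three round holes 21 mm wide and 42 mm deep in a row along its y at -58, 0 and +58 mm, each with a brush, handle down, bristles up. Origin: centre of its underside.
- stub_brush: The brush to move, thickest and tallest of the three, 125 mm long, loose, about 35 g, in any of the block's holes, foot 10 mm above the bench. Round wooden handle 16 mm thick up to 98 mm from the foot, metal ferrule to 108 mm, bristle head 21 mm thick. Origin: centre of the handle's flat foot; z runs along the brush to the bristles.
- thin_brush_a: Thin brush 12 mm thick, 110 mm long, in another hole of the block; origin at its foot. Leave it there.
- thin_brush_b: Thin brush 12 mm thick, 105 mm long, in another hole of the block; origin at its foot. Leave it there.
- jar_a: White glaze jar with black lid, 56 mm wide, 65 mm high, behind the bat; origin under its centre. Bystander.
- jar_b: Second glaze jar of the same kind. Bystander.

How it is judged:
On the way, in this order (a step that is already met when the one before it is completed fails the run):
1. both tabs are pressed in at once while the cover still sits on the pot (value of joint each of tab_left, tab_right above 0.0035 m and horizontal distance between cover and pot below 0.01 m and z of cover in the frame of pot below 0.065 m).
2. the cover is lifted clear of the pot (z of cover in the frame of pot above 0.085 m).
3. the cover stands released on the bat (horizontal distance between cover and bat below 0.06 m and z of cover in the frame of bat between 0.008 and 0.018 m and angle between cover's own z axis and vertical below 0.12 rad and linear speed of cover below 0.03 m/s and contact force between cover and the fingers below 0.1 N), for 0.2 s.
At the end, for the whole second after the job is handed in: The cover stands level (within 0.12 rad) on its feet on the plaster bat, its centre within 60 mm of the bat's, at rest; the stub brush stands handle-down in the pot, its foot inside within 25 mm of the bench, leaning no more than 0.8 rad from vertical (against the rim is fine), at rest (all of step 3 and x of stub_brush in the frame of pot between -0.033 and 0.033 m and y of stub_brush in the frame of pot between -0.026 and 0.026 m and z of stub_brush in the frame of pot below 0.025 m and angle between stub_brush's own z axis and vertical below 0.8 rad and linear speed of stub_brush below 0.03 m/s); the robot touches nothing.
It fails at once if the cover is let go in the air, off the pot and more than 35 mm above the bench (height (world z) of cover above 0.035 m and (z of cover in the frame of pot above 0.065 m or horizontal distance between cover and pot above 0.08 m) and contact force between cover and the fingers below 0.05 N).
It fails at once if the stub brush is let go with its foot above the pot's rim height (height (world z) of stub_brush above 0.08 m and contact force between stub_brush and the fingers below 0.05 N).
It fails at once if a glaze jar or a thin brush is moved by more than 30 mm (distance of any of thin_brush_a, thin_brush_b, jar_a, jar_b from where it was at the start of the episode above 0.03 m).
It also fails if it takes over 67 s, if anything falls off the work surface, if the arm or the gripper's body presses on something with over 40 N, if the wrist force passes 120 N, or if a joint passes its speed limit or range.

## Working session

There is one attempt and no reset: what is moved stays moved. The work goes in short steps, Python scripts to look and compute and a tool call to move; the robot and the scene stay as the last step left them, time stands still between calls to the robot, and variables do not carry over. Pictures are saved under pics/ and viewed, at most 10 in all, crops included, and the job is handed in when it is done.

Besides the shell and the picture viewer there is one more tool, called after "Emit:" as name(argument=value, ...), one argument or row to a line, values as JSON. step_arm: Moves the arm, as the interface text tells. Its arguments: {"type":"object","properties":{"deltas":{"type":"array"}},"required":["deltas"]}

```bash
mkdir -p pics; ls; python3 - <<'E'
from cell import r,snapshot
import cv2,numpy as np
for n in("top","side"):
    s=snapshot(n); cv2.imwrite(f"pics/{n}0.png",s["frame"][:,:,::-1]); np.savez(f"{n}0.npz",**s)
    print(n,{k:(v.round(4).tolist() if hasattr(v,'round') else v) for k,v in s.items() if k!="frame"})
print(r.get_state(),r.hold_point_z)
E
```

```text
pics
top {'K': [[453.2529, 0.0, 315.6985], [0.0, 453.2529, 233.0373], [0.0, 0.0, 1.0]], 'pose': [[-0.0208, 0.9931, -0.1157, 0.5121], [-0.9989, -0.0255, -0.0396, 0.0104], [-0.0423, 0.1148, 0.9925, 0.8941], [0.0, 0.0, 0.0, 1.0]]}
side {'K': [[597.0131, 0.0, 314.5172], [0.0, 597.0131, 245.7442], [0.0, 0.0, 1.0]], 'pose': [[-0.9602, 0.1428, -0.2399, 0.324], [-0.2791, -0.4835, 0.8297, 0.9144], [0.0025, 0.8637, 0.5041, 0.6329], [0.0, 0.0, 0.0, 1.0]]}
{'time_s': 0.1, 'qpos': array([ 1.14900829,  0.46832378, -0.0116057 ,  1.6035233 ,  0.0059981 ,
        1.07142952, -0.05629479]), 'qvel': array([ 0.00103076, -0.0003529 ,  0.00115406, -0.0017411 ,  0.00155185,
       -0.00069536,  0.00043989]), 'tau': array([ 6.44974789e-04, -5.33519304e+01,  2.15005089e-02, -2.51961905e+01,
        1.15258608e-02,  4.34309099e-03, -1.19105954e-05]), 'position': array([ 0.240119  , -0.60347479,  0.23041451]), 'tool_rot': array([-3.08386737e+00, -5.91059092e-01,  6.63653648e-04]), 'force': array([ 0.3139485 , -0.31328162,  0.46537134]), 'moment': array([-0.01490855, -0.0175305 , -0.04827256]), 'gripper_force': 0.0, 'opening': 0.08555146615197522} -0.0187
```

View pics/top0.png

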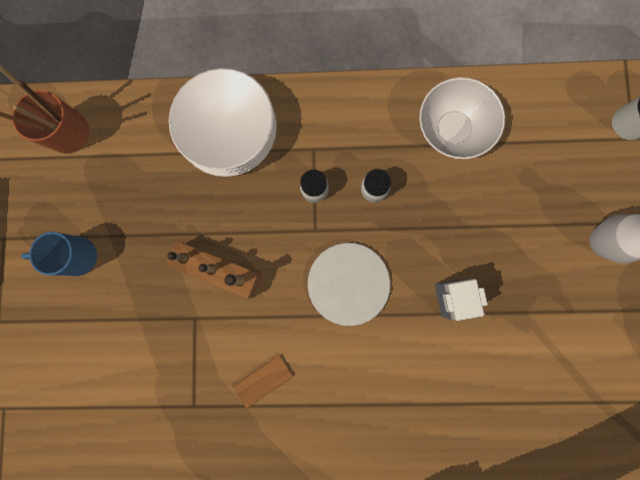

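View pics/side0.png

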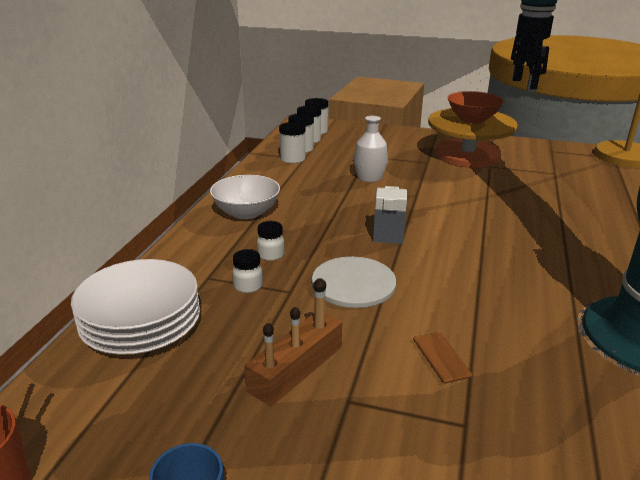

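The top view shows the cover at about (463,300), the bat at (349,284), and the block around (215,270). The stub brush is the rightmost one, with its head at (232,280) in top and (320,286) in side. Next I measure with masks and rays.

```bash
cat > h.py <<'E'
import numpy as np,cv2
def ray(s,p):
    K,T=s["K"],s["pose"]; d=np.array([(p[0]-K[0,2])/K[0,0],-(p[1]-K[1,2])/K[1,1],-1.])
    return T[:3,3],T[:3,:3]@d
def onz(s,p,z):
    o,d=ray(s,p); return o+d*(z-o[2])/d[2]
def tri(a,p,b,q):
    o1,d1=ray(a,p);o2,d2=ray(b,q)
    t=np.linalg.lstsq(np.c_[d1,-d2],o2-o1,rcond=None)[0]
    x,y=o1+t[0]*d1,o2+t[1]*d2
    return (x+y)/2,np.linalg.norm(x-y)
def big(m,box):
    x0,y0,x1,y1=box; k=np.zeros_like(m); k[y0:y1,x0:x1]=m[y0:y1,x0:x1]
    return max(cv2.findContours(k,cv2.RETR_EXTERNAL,cv2.CHAIN_APPROX_NONE)[0],key=cv2.contourArea)
E
python3 - <<'E'
from h import *
t=dict(np.load("top0.npz"));s=dict(np.load("side0.npz"))
f=t["frame"];hsv=cv2.cvtColor(f,cv2.COLOR_RGB2HSV)
m=((hsv[...,1]<50)&(hsv[...,2]>140)).astype(np.uint8)*255
c=big(m,(295,230,405,340)); e=cv2.fitEllipse(c); w=np.array([onz(t,p[0],.012)[:2] for p in c])
(x,y),rr=cv2.minEnclosingCircle(w.astype(np.float32)); print("bat",x,y,rr,w.mean(0))
# cover: white bright
for thr in(150,180,200):
    m2=((hsv[...,1]<50)&(hsv[...,2]>thr)).astype(np.uint8)*255
    c=big(m2,(425,265,500,335)); w=np.array([onz(t,p[0],.105)[:2] for p in c]).astype(np.float32)
    print("cover",thr,cv2.minAreaRect(w*1000),cv2.boundingRect(c))
# side: tall head and cover
def up(im,b,n,k):
    x0,y0,x1,y1=b; return cv2.resize(im[y0:y1,x0:x1],None,fx=k,fy=k,interpolation=cv2.INTER_CUBIC)
A=up(f,(425,265,500,335),0,5);B=up(f,(160,235,265,305),0,4);C=up(s["frame"],(365,180,415,250),0,5);D=up(s["frame"],(240,270,350,380),0,3)
o=np.zeros((700,800,3),np.uint8)
o[:350,:375]=A;o[:280,380:800]=B;o[350:700,:250]=C;o[350:680,380:710]=D
cv2.imwrite("pics/z.png",cv2.resize(o,(685,600))[:,:,::-1])
E
```

```text
bat 0.5153006315231323 -0.014974167570471764 0.07946427911520004 [ 0.51513208 -0.01515697]
cover 150 ((483.1274719238281, -209.3585205078125), (62.24436950683594, 69.12531280517578), 9.126688003540039) (443, 280, 44, 41)
cover 180 ((483.1941833496094, -211.24298095703125), (61.78915786743164, 65.05291748046875), 9.09572696685791) (446, 280, 41, 41)
cover 200 ((483.2359619140625, -211.12265014648438), (59.28929138183594, 64.53654479980469), 8.896525382995605) (446, 281, 41, 39)
```

View pics/z.png

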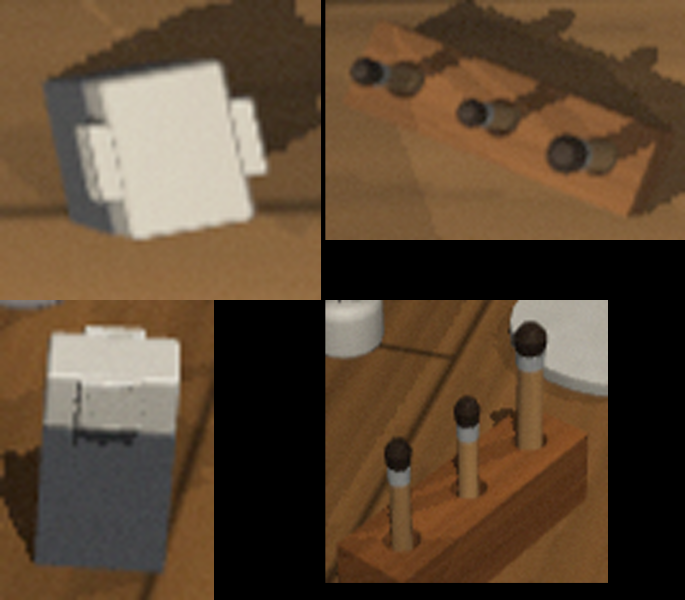

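The crops show the cover's top face with its tabs left and right (the cover's ±y), and the stub's head at about (231.3,280) in top and (319.8,286) in side. Now its exact pose.

```bash
python3 - <<'E'
from h import *
t=dict(np.load("top0.npz"));s=dict(np.load("side0.npz"))
f=t["frame"];hsv=cv2.cvtColor(f,cv2.COLOR_RGB2HSV)
m=((hsv[...,1]<50)&(hsv[...,2]>205)).astype(np.uint8)*255
k=np.zeros_like(m);k[265:335,425:500]=m[265:335,425:500]
k2=cv2.morphologyEx(k,cv2.MORPH_OPEN,np.ones((21,15),np.uint8))
for kk in(k,k2):
    c=big(kk,(425,265,500,335)); w=np.array([onz(t,p[0],.105)[:2] for p in c]).astype(np.float32)
    M=cv2.moments(w.reshape(-1,1,2)); print(cv2.minAreaRect(w*1000),M['m10']/M['m00'],M['m01']/M['m00'],cv2.boundingRect(c))
print("face corners",[onz(t,(425+a/4.28,265+b/4.28),.105).round(4).tolist() for a,b in[(100,76),(220,62),(252,217),(133,237)]])
g=lambda a,b:(425+a/4.28,265+b/4.28)
print("tab outer corners",[onz(t,g(a,b),.105).round(4).tolist() for a,b in[(78,125),(90,200),(250,97),(268,172)]])
# heads of brushes
B=lambda a,b:((a-325)/3.42+160,b/3.42+235); D=lambda a,b:((a-325)/2.57+240,(b-300)/2.57+270)
for n,p,q in[("stub head",(567,154),(530,341)),("mid",(472,113),(466,413)),("far",(367,72),(398,455))]:
    print(n,tri(t,B(*p),s,D(*q)))
v=((hsv[...,2]<75)).astype(np.uint8)*255
c=big(v,(222,270,241,289)); print(cv2.minEnclosingCircle(c))
for p in[(372,22),(672,130),(630,214),(345,97)]: print("block",onz(t,B(*p),.052).round(4))
for p in[(531,445)]: print("stub at hole side",onz(s,D(*p),.052).round(4))
for p in [(345,548),(587,437)]: print("blk side", onz(s,D(*p),.052).round(4))
E
```

```text
((482.4722900390625, -206.61720275878906), (59.04698181152344, 54.666812896728516), 8.756433486938477) 0.4828302555815217 -0.208865660283581 (446, 281, 37, 39)
((482.98126220703125, -210.76344299316406), (42.75063705444336, 57.30266571044922), 88.79460906982422) 0.4832494312774066 -0.21078150383971073 (453, 283, 26, 35)
face corners [[0.5126, -0.1835, 0.105], [0.5172, -0.2311, 0.105], [0.456, -0.2398, 0.105], [0.4491, -0.1929, 0.105]]
tab outer corners [[0.4934, -0.1737, 0.105], [0.4638, -0.1769, 0.105], [0.5031, -0.242, 0.105], [0.4735, -0.2472, 0.105]]
stub head (array([0.52521774, 0.18819834, 0.12231064]), np.float64(0.0004729559163592752))
mid (array([0.54777201, 0.24200387, 0.10324451]), np.float64(0.0008398226309594506))
far (array([0.56967205, 0.29526913, 0.10842472]), np.float64(0.0005206147045726738))
((230.5, 279.5), 5.700977325439453)
block [0.6012 0.3133 0.052 ]
block [0.5379 0.1467 0.052 ]
block [0.4931 0.1699 0.052 ]
block [0.56   0.3277 0.052 ]
stub at hole side [0.5219 0.1966 0.052 ]
blk side [0.5963 0.3149 0.052 ]
blk side [0.4911 0.1793 0.052 ]
```

Emit:
step_arm(
  deltas=[0.0244,0.0393,0,-1.34,0.0854,0.0244,0.0393,0,-1.34,0.0854,0.0244,0.0393,0,-1.34,0.0854,0.0244,0.0393,0,-1.34,0.0854,0.0244,0.0393,0,-1.34,0.0854],
)

```text
time_s: 0.6
position: [0.3629, -0.4056, 0.231]
tool_rot: [-3.115, -0.408, 0.001]
force: [1.4, 0.5, 0.1]
opening: 0.0852
gripper_force: 0.0
```

Emit:
step_arm(
  deltas=[0.0244,0.0393,0,-1.34,0.0854,0.0244,0.0393,0,-1.34,0.0854,0.0244,0.0393,0,-1.34,0.0854,0.0244,0.0393,0,-1.34,0.0854,0.0244,0.0393,0,-1.34,0.0854],
)

```text
time_s: 1.1
position: [0.4848, -0.2092, 0.2312]
tool_rot: [3.133, 0.226, -0.0]
force: [0.6, 0.3, 0.2]
opening: 0.0853
gripper_force: 0.0
```

Emit:
step_arm(
  deltas=[0,0,-0.03,0,0.0854,0,0,-0.03,0,0.0854,0,0,-0.02,0,0.0854,0,0,0,0,0.0854,0,0,0,0,0.0854],
)

```text
time_s: 1.6
position: [0.4844, -0.2109, 0.1514]
tool_rot: [-3.133, -0.227, 0.001]
force: [-0.1, -0.1, 0.2]
opening: 0.0852
gripper_force: 0.0
```

Emit:
step_arm(
  deltas=[0,0,-0.02,0,0.0854,0,0,-0.02,0,0.0854,0,0,-0.02,0,0.0854,0,0,-0.011,0,0.0854,0,0,0,0,0.0854],
)

```text
time_s: 2.1
position: [0.4841, -0.211, 0.08]
tool_rot: [-3.133, -0.227, 0.001]
force: [0.5, 0.1, 0.4]
opening: 0.0854
gripper_force: 0.0
```

```bash
python3 - <<'E'
from cell import r,snapshot
from h import *
o=[]
for n,b in(("top",(415,240,515,340)),("side",(345,140,445,240))):
    s=snapshot(n); x0,y0,x1,y1=b
    o.append(cv2.resize(s["frame"][y0:y1,x0:x1],(390,390),interpolation=cv2.INTER_CUBIC))
cv2.imwrite("pics/g1.png",np.hstack(o)[:,:,::-1])
E
```

```text
(no output)
```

View pics/g1.png

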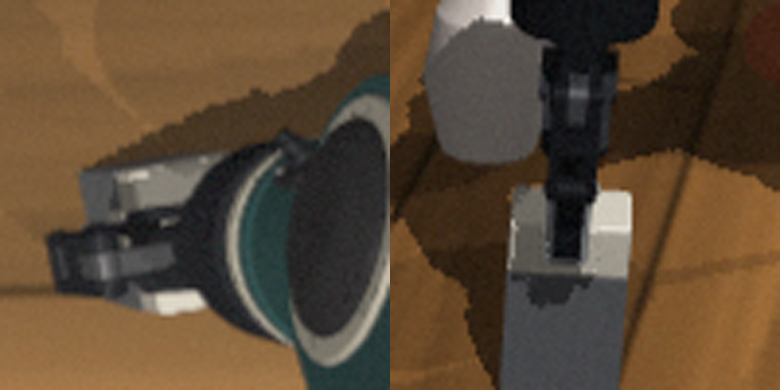

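In the side view (right half) the finger sits in front of the tab, centred on it, with its tip near the tab's lower edge. The TCP is at 0.080; I'll go 9 mm lower and close.

Emit:
step_arm(
  deltas=[0,0,-0.009,0,0.0854,0,0,0,0,0.0854,0,0,0,0,0.06,0,0,0,0,0.045,0,0,0,0,0.045],
)

```text
time_s: 2.7
position: [0.485, -0.211, 0.0737]
tool_rot: [3.133, 0.228, 0.0]
force: [-5.6, 2.3, 17.5]
opening: 0.0498
gripper_force: 59.2
```

Emit:
step_arm(
  deltas=[0,0,0,0,0.045,0,0,0,0,0.045,0,0,0,0,0.045,0,0,0,0,0.045,0,0,0,0,0.045],
)

```text
time_s: 3.2
position: [0.485, -0.211, 0.0737]
tool_rot: [3.132, 0.229, 0.002]
force: [-4.8, 2.5, 19.7]
opening: 0.05
gripper_force: 59.9
```

```bash
python3 - <<'E'
from cell import r,snapshot
from h import *
o=[]
for n,b in(("top",(415,240,515,340)),("side",(345,140,445,240))):
    s=snapshot(n); x0,y0,x1,y1=b
    o.append(cv2.resize(s["frame"][y0:y1,x0:x1],(390,390),interpolation=cv2.INTER_CUBIC))
cv2.imwrite("pics/g2.png",np.hstack(o)[:,:,::-1])
E
```

```text
(no output)
```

View pics/g2.png

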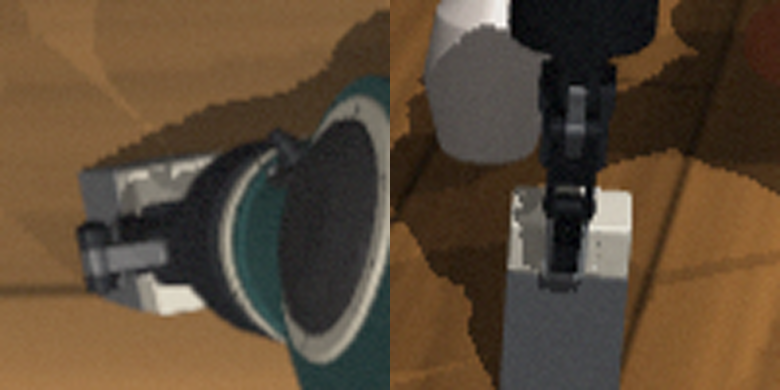

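The finger now covers the tab, with its tip just over the pot's rim line, and the tabs look pressed. I'll lift gently and watch the force.

Emit:
step_arm(
  deltas=[0,0,0.003,0,0.045,0,0,0.003,0,0.045,0,0,0.003,0,0.045,0,0,0.003,0,0.045,0,0,0,0,0.045],
)

```text
time_s: 3.8
position: [0.4845, -0.211, 0.0835]
tool_rot: [3.133, 0.227, 0.0]
force: [0.4, 0.1, -0.9]
opening: 0.0498
gripper_force: 62.5
```

The force reads −0.9 N, which is the cover's weight, so it is off the catches. I lift it and carry it over the bat.

Emit:
step_arm(
  deltas=[0,0,0.01,0,0.045,0,0,0.02,0,0.045,0,0,0.02,0,0.045,0,0,0.015,0,0.045,0,0,0.005,0,0.045],
)

```text
time_s: 4.3
position: [0.4853, -0.2113, 0.1553]
tool_rot: [3.132, 0.227, 0.004]
force: [0.9, 0.4, -0.5]
opening: 0.0496
gripper_force: 62.5
```

Emit:
step_arm(
  deltas=[0.002,0.015,0,0,0.045,0.004,0.025,0,0,0.045,0.005,0.03,0,0,0.045,0.005,0.03,0,0,0.045,0.005,0.03,0,0,0.045],
)

```text
time_s: 4.8
position: [0.505, -0.0798, 0.153]
tool_rot: [-3.133, -0.227, 0.001]
force: [0.3, -0.3, -0.9]
opening: 0.0495
gripper_force: 62.5
```

Emit:
step_arm(
  deltas=[0.005,0.03,0,0,0.045,0.004,0.026,0,0,0.045,0.0005,0.01,0,0,0.045,0,0,0,0,0.045,0,0,0,0,0.045],
)

```text
time_s: 5.3
position: [0.5145, -0.0163, 0.153]
tool_rot: [3.133, 0.226, -0.001]
force: [0.4, 0.6, -1.4]
opening: 0.0497
gripper_force: 62.5
```

```bash
python3 - <<'E'
from cell import r,snapshot
from h import *
o=[]
for n,b in(("top",(300,200,450,350)),("side",(290,140,440,290))):
    s=snapshot(n); x0,y0,x1,y1=b
    o.append(cv2.resize(s["frame"][y0:y1,x0:x1],(390,390),interpolation=cv2.INTER_CUBIC))
cv2.imwrite("pics/g3.png",np.hstack(o)[:,:,::-1])
E
```

```text
(no output)
```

View pics/g3.png

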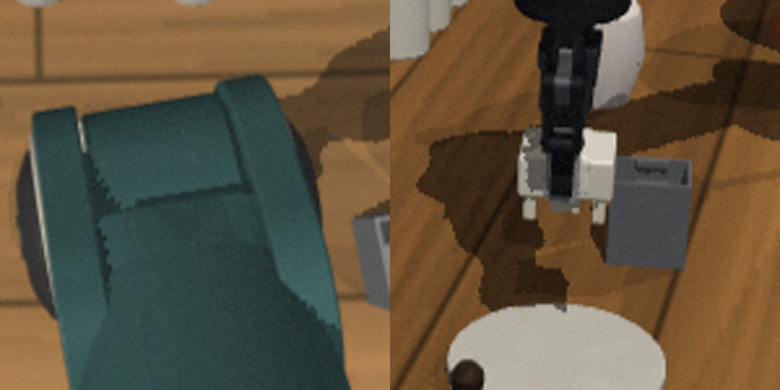

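The cover hangs level in the gripper, feet down at about (530,215) and (600,220) of the right crop, and the pot is open. Lowering it.

Emit:
step_arm(
  deltas=[0,0,-0.025,0,0.045,0,0,-0.03,0,0.045,0,0,-0.03,0,0.045,0,0,-0.02,0,0.045,0,0,-0.01,0,0.045],
)

```text
time_s: 5.9
position: [0.5136, -0.0165, 0.0365]
tool_rot: [3.133, 0.224, -0.005]
force: [0.3, 0.7, -0.2]
opening: 0.0498
gripper_force: 62.5
```

Emit:
step_arm(
  deltas=[0,0,0,0,0.045,0,0,-0.003,0,0.045,0,0,-0.002,0,0.045,0,0,-0.002,0,0.045,0,0,0,0,0.045],
)

```text
time_s: 6.4
position: [0.5151, -0.015, 0.0316]
tool_rot: [3.133, 0.227, 0.001]
force: [-0.2, -0.5, -1.1]
opening: 0.0493
gripper_force: 62.5
```

Emit:
step_arm(
  deltas=[0,0,-0.002,0,0.045,0,0,0,0,0.045,0,0,-0.001,0,0.045,0,0,0,0,0.045,0,0,0,0,0.045],
)

```text
time_s: 6.9
position: [0.5149, -0.0149, 0.0291]
tool_rot: [3.133, 0.227, -0.0]
force: [-1.9, 0.8, 7.9]
opening: 0.05
gripper_force: 64.9
```

The feet are on the bat (+8 N). Releasing.

Emit:
step_arm(
  deltas=[0,0,0,0,0.06,0,0,0,0,0.07,0,0,0,0,0.0854,0,0,0,0,0.0854,0,0,0,0,0.0854],
)

```text
time_s: 7.4
position: [0.5149, -0.015, 0.0282]
tool_rot: [3.133, 0.227, -0.0]
force: [0.1, 0.1, 0.4]
opening: 0.0854
gripper_force: 0.0
```

Emit:
step_arm(
  deltas=[0,0,0,0,0.0854,0,0,0,0,0.0854,0,0,0.01,0,0.0854,0,0,0.02,0,0.0854,0,0,0.03,0,0.0854],
)

```text
time_s: 7.9
position: [0.5137, -0.0149, 0.0883]
tool_rot: [-3.133, -0.228, 0.005]
force: [-0.2, -0.7, 0.2]
opening: 0.0853
gripper_force: 0.0
```

Emit:
step_arm(
  deltas=[0,0,0.04,0,0.0854,0,0,0.04,0,0.0854,0,0.025,0.04,6,0.0854,0,0.03,0,6,0.0854,0,0.03,0,6,0.0854],
)

```text
time_s: 8.4
position: [0.5157, 0.0708, 0.211]
tool_rot: [3.057, 0.719, 0.007]
force: [-0.1, 0.0, -0.0]
opening: 0.0857
gripper_force: 0.0
```

Emit:
step_arm(
  deltas=[0,0.03,0,6,0.0854,0,0.025,0,6,0.0854,0,0,0,6,0.0854,0,0,0,6,0.0854,0,0,0,0,0.0854],
)

```text
time_s: 8.9
position: [0.5147, 0.1253, 0.2089]
tool_rot: [2.843, 1.336, 0.001]
force: [-0.6, 0.4, 0.2]
opening: 0.0853
gripper_force: 0.0
```

```bash
python3 - <<'E'
from cell import r,snapshot
from h import *
print(r.get_state()["tool_rot"])
for n in("top","side"):
    s=snapshot(n); np.savez(f"{n}1.npz",**s)
    if n=="side": cv2.imwrite("pics/s1.png",s["frame"][:,:,::-1])
    if n=="top": t=s
cv2.imwrite("pics/st.png",np.hstack([cv2.resize(x["frame"],(400,300)) for x in(t,s)])[:,:,::-1])
E
```

```text
[2.84310177e+00 1.33621107e+00 5.07084011e-04]
```

View pics/st.png

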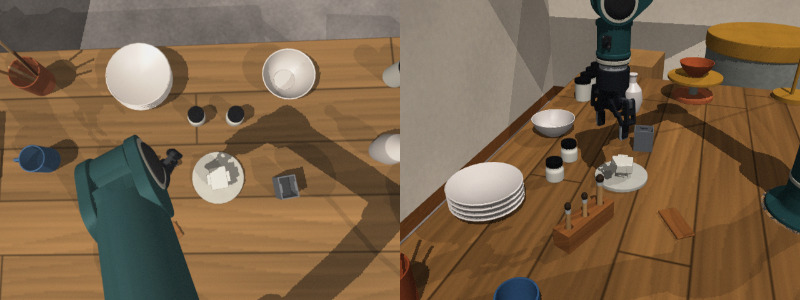

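The cover stands level on the bat, at about (218,178) in the left half, and the pot is open at (286,185). Moving to the stub brush.

Emit:
step_arm(
  deltas=[0.003,0.016,0,5,0.0854,0.003,0.016,0,5,0.0854,0.003,0.016,0,5,0.0854,0.0023,0.0147,0,2.65,0.0854,0,0,0,0,0.0854],
)

```text
time_s: 9.5
position: [0.526, 0.19, 0.2085]
tool_rot: [-2.603, -1.757, -0.002]
force: [0.7, 0.6, 0.5]
opening: 0.0855
gripper_force: 0.0
```

Emit:
step_arm(
  deltas=[0,0,-0.03,0,0.0854,0,0,-0.03,0,0.0854,0,0,-0.02,0,0.0854,0,0,-0.01,0,0.0854,0,0,0,0,0.0854],
)

```text
time_s: 10.0
position: [0.5254, 0.1868, 0.1172]
tool_rot: [-2.607, -1.753, 0.004]
force: [0.7, -0.0, 1.2]
opening: 0.0858
gripper_force: 0.0
```

```bash
python3 - <<'E'
from cell import r,snapshot
from h import *
print(r.get_state()["tool_rot"],r.get_state()["position"])
o=[]
for n,b in(("top",(170,200,300,330)),("side",(230,220,360,350))):
    s=snapshot(n); x0,y0,x1,y1=b
    o.append(cv2.resize(s["frame"][y0:y1,x0:x1],(390,390),interpolation=cv2.INTER_CUBIC))
cv2.imwrite("pics/g4.png",np.hstack(o)[:,:,::-1])
E
```

```text
[-2.60650211 -1.75326354  0.00422256] [0.5254332  0.18681068 0.11717244]
```

View pics/g4.png

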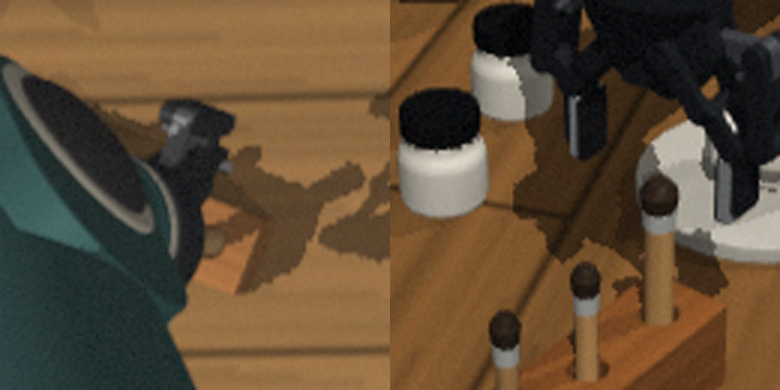

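The fingers straddle the stub's head (at (658,195) in the right half), centred between the fingertips. Descending and closing.

Emit:
step_arm(
  deltas=[0,0.001,-0.02,0,0.0854,0,0,-0.015,0,0.0854,0,0,-0.003,0,0.0854,0,0,0,0,0.05,0,0,0,0,0.02],
)

```text
time_s: 10.6
position: [0.5266, 0.189, 0.0809]
tool_rot: [2.605, 1.755, 0.001]
force: [0.1, 0.6, -0.3]
opening: 0.0589
gripper_force: 0.0
```

Emit:
step_arm(
  deltas=[0,0,0,0,0.005,0,0,0,0,0.005,0,0,0,0,0.005,0,0,0,0,0.005,0,0,0,0,0.005],
)

```text
time_s: 11.1
position: [0.5264, 0.189, 0.0808]
tool_rot: [2.605, 1.756, 0.001]
force: [-0.7, 0.6, 3.6]
opening: 0.0154
gripper_force: 57.9
```

Gripped at 15.4 mm. Lifting straight out.

Emit:
step_arm(
  deltas=[0,0,0.01,0,0.005,0,0,0.02,0,0.005,0,0,0.03,0,0.005,0,0,0.03,0,0.005,0,0,0.025,0,0.005],
)

```text
time_s: 11.6
position: [0.5262, 0.1888, 0.1973]
tool_rot: [2.605, 1.756, 0.001]
force: [0.4, -0.1, -0.3]
opening: 0.0154
gripper_force: 58.2
```

Emit:
step_arm(
  deltas=[-0.002,-0.02,0.005,3,0.005,-0.004,-0.04,0,3,0.005,-0.004,-0.04,0,3,0.005,-0.004,-0.04,0,3,0.005,-0.004,-0.04,0,3,0.005],
)

```text
time_s: 12.1
position: [0.5076, 0.0072, 0.2007]
tool_rot: [2.351, 2.083, 0.0]
force: [0.8, -0.3, -0.3]
opening: 0.0158
gripper_force: 58.2
```

Emit:
step_arm(
  deltas=[-0.004,-0.04,0,3,0.005,-0.004,-0.04,0,3,0.005,-0.004,-0.04,0,3,0.005,-0.004,-0.04,0,3,0.005,-0.004,-0.03,0,3.3,0.005],
)

```text
time_s: 12.6
position: [0.4874, -0.1842, 0.2007]
tool_rot: [2.056, 2.375, -0.001]
force: [0.5, 0.9, -0.7]
opening: 0.0152
gripper_force: 58.2
```

Emit:
step_arm(
  deltas=[-0.003,-0.02,0,0,0.005,-0.001,-0.01,0,0,0.005,0,0,0,0,0.005,0,0,0,0,0.005,0,0,0,0,0.005],
)

```text
time_s: 13.1
position: [0.4846, -0.2095, 0.2005]
tool_rot: [-2.053, -2.378, -0.001]
force: [0.6, 0.1, -0.6]
opening: 0.0153
gripper_force: 58.2
```

```bash
python3 - <<'E'
from cell import r,snapshot
from h import *
print(r.get_state()["tool_rot"],r.get_state()["position"])
o=[]
for n,b in(("top",(400,230,520,350)),("side",(330,120,450,240))):
    s=snapshot(n); x0,y0,x1,y1=b;np.savez(f"{n}2.npz",**s)
    o.append(cv2.resize(s["frame"][y0:y1,x0:x1],(390,390),interpolation=cv2.INTER_CUBIC))
cv2.imwrite("pics/g5.png",np.hstack(o)[:,:,::-1])
E
```

```text
[-2.05279632e+00 -2.37804592e+00 -8.08208268e-04] [ 0.48457536 -0.20950207  0.20045624]
```

View pics/g5.png

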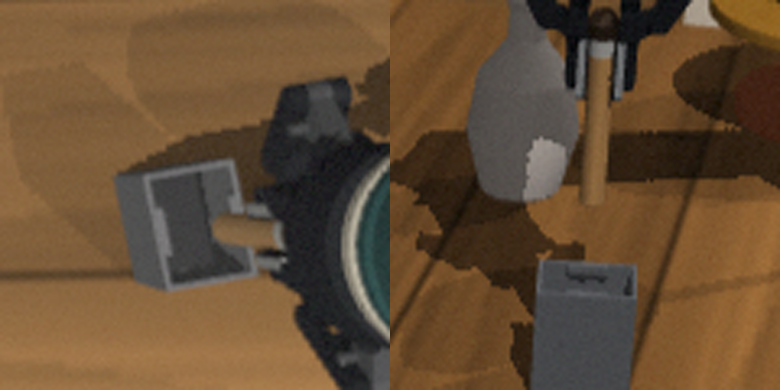

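The brush hangs straight, with its foot at about (592,202) in the right half and (222,228) in the left. The open pot is below it. Checking foot and rim positions.

```bash
python3 - <<'E'
from h import *
t=dict(np.load("top2.npz"));s=dict(np.load("side2.npz"))
A=lambda a,b:((a+.5)/3.25-.5+400,(b+.5)/3.25-.5+230);B=lambda a,b:((a-389.5)/3.25-.5+330,(b+.5)/3.25-.5+120)
q=[onz(t,A(*p),.075)[:2] for p in[(145,176),(233,160),(257,275),(166,290)]]
print(np.round(q,4),np.mean(q,0))
print("foot",tri(t,A(223,227),s,B(592,200)))
q=[onz(s,B(*p),.075)[:2] for p in[(541,262),(637,267),(635,298),(536,292)]];print(np.round(q,4),np.mean(q,0))
E
```

```text
[[ 0.5109 -0.1835]
 [ 0.5186 -0.2315]
 [ 0.4565 -0.2406]
 [ 0.4494 -0.1915]] [ 0.48387746 -0.21178782]
foot (array([ 0.48436552, -0.20793631,  0.13120398]), np.float64(0.0004402296519302022))
[[ 0.5172 -0.2259]
 [ 0.4556 -0.2364]
 [ 0.45   -0.1916]
 [ 0.5118 -0.182 ]] [ 0.48363834 -0.20897823]
```

Foot and pot agree within about 2 mm. The offset from TCP to foot is about 0.07, so I lower to TCP about 0.077.

Emit:
step_arm(
  deltas=[0,-0.0015,-0.02,0,0.005,0,0,-0.03,0,0.005,0,0,-0.03,0,0.005,0,0,-0.025,0,0.005,0,0,-0.01,0,0.005],
)

```text
time_s: 13.7
position: [0.4829, -0.2115, 0.0832]
tool_rot: [-2.052, -2.374, 0.001]
force: [-0.9, -0.1, 0.2]
opening: 0.0154
gripper_force: 58.2
```

Emit:
step_arm(
  deltas=[0,0,-0.006,0,0.005,0,0,-0.003,0,0.005,0,0,0,0,0.005,0,0,0,0,0.005,0,0,0,0,0.005],
)

```text
time_s: 14.2
position: [0.4847, -0.213, 0.0771]
tool_rot: [2.055, 2.374, 0.001]
force: [0.4, 0.1, -0.1]
opening: 0.0152
gripper_force: 58.2
```

Emit:
step_arm(
  deltas=[0,0.001,-0.002,0,0.005,0,0,0,0,0.005,0,0,-0.001,0,0.005,0,0,0,0,0.005,0,0,0,0,0.005],
)

```text
time_s: 14.7
position: [0.4845, -0.2119, 0.0738]
tool_rot: [2.055, 2.375, 0.0]
force: [-0.4, -0.3, 5.1]
opening: 0.0153
gripper_force: 58.3
```

The foot is on the floor of the pot (+5 N). I open a little, rise, then open fully.

Emit:
step_arm(
  deltas=[0,0,0,0,0.018,0,0,0,0,0.022,0,0,0.001,0,0.026,0,0,0.004,0,0.028,0,0,0,0,0.03],
)

```text
time_s: 15.2
position: [0.4845, -0.2118, 0.0787]
tool_rot: [2.055, 2.375, 0.0]
force: [-0.0, -0.1, 0.9]
opening: 0.03
gripper_force: 0.0
```

Emit:
step_arm(
  deltas=[0,0,0,0,0.05,0,0,0,0,0.07,0,0,0,0,0.0854,0,0,0.01,0,0.0854,0,0,0.02,0,0.0854],
)

```text
time_s: 15.7
position: [0.4831, -0.2113, 0.1079]
tool_rot: [-2.054, -2.373, 0.001]
force: [1.0, 0.4, -0.2]
opening: 0.085
gripper_force: 0.0
```

Emit:
step_arm(
  deltas=[0,0,0.03,0,0.0854,0,0,0.04,0,0.0854,0,0,0.04,0,0.0854,-0.02,-0.03,0.02,0,0.0854,-0.02,-0.04,0,0,0.0854],
)

```text
time_s: 16.2
position: [0.4466, -0.2812, 0.243]
tool_rot: [2.044, 2.375, 0.002]
force: [1.2, -0.8, -0.5]
opening: 0.0855
gripper_force: 0.0
```

Emit:
step_arm(
  deltas=[-0.02,-0.04,0,0,0.0854,-0.02,-0.04,0,0,0.0854,-0.02,-0.04,0,0,0.0854,0,0,0,0,0.0854,0,0,0,0,0.0854],
)

```text
time_s: 16.7
position: [0.3834, -0.4024, 0.2386]
tool_rot: [2.059, 2.373, 0.001]
force: [-0.0, 1.6, 0.6]
opening: 0.0854
gripper_force: 0.0
```

```bash
python3 - <<'E'
from cell import r,snapshot
from h import *
o=[]
for n,b in(("top",(300,190,500,340)),("side",(250,150,450,300))):
    s=snapshot(n); x0,y0,x1,y1=b
    o.append(cv2.resize(s["frame"][y0:y1,x0:x1],(400,300),interpolation=cv2.INTER_CUBIC))
cv2.imwrite("pics/g6.png",np.hstack(o)[:,:,::-1])
E
```

```text
(no output)
```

View pics/g6.png

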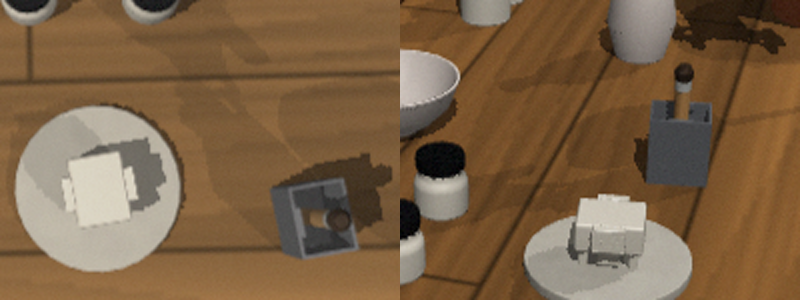

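The cover stands level and centred on the bat at (98,190) in the left half. The brush stands handle-down in the pot at (680,95) in the right half, and the arm is clear. Handing in.

```bash
python3 -c "
from cell import r
print(r.close_job())"
```

```text
the job is handed in; nothing more can be done
None
```

The job is handed in, with no verdict shown; the last pictures show the cover level on its feet at the middle of the bat, the stub brush standing handle-down in the open pot, and the arm clear of everything.

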